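# Try grater drums on the fit pin and sort them

### The job

Find out which of the two grater drums fits: one at a time, pick up a drum and slide it, open end down, onto the stepped test pin as far as it will go. If it goes all the way down to the pin's base, stand it upright in the steel tray; if it stops at the step part-way down, stand it upright in the cardboard carton. Try both drums, putting the first away before trying the second, and leave the other kitchen things where they are.

Things in the scene. Friction and masses are not known exactly. Their poses are not given: they have to be found in the camera images.
- gauge: fixed fit gauge: black round base 96 mm in diameter and 12 mm thick carrying an upright stepped pin: a steel lower part 36 mm in diameter and 50 mm tall, then a step to a brass nose 24 mm in diameter and 25 mm tall, tapered in its last 6 mm. Origin: centre of the base's underside, z up.
- gauge_seat (a point): point on the pin's axis at the top of the gauge's base, 12 mm above the counter: where the underside of a fitting drum ends.
- gauge_step (a point): point on the pin's axis at the step, 62 mm above the counter: where the underside of a drum that does not fit stops.
- gauge_tip (a point): top of the pin's brass nose, 87 mm above the counter, on the axis.
- drum_1: one of two look-alike grater drums: upright studded aluminium cylinder, 58 mm diameter, 92 mm tall, closed on top, open below; on top a black round knob, 28 mm diameter, 40 mm tall. About 0.25 kg. Its bore, 80 mm deep from below, is 41 mm wide in one drum (goes down to the base) and 30 mm in the other (stops at the step); trying tells which. Origin: centre of underside, z up its axis.
- drum_2: one of two look-alike grater drums: upright studded aluminium cylinder, 58 mm diameter, 92 mm tall, closed on top, open below; on top a black round knob, 28 mm diameter, 40 mm tall. About 0.25 kg. Its bore, 80 mm deep from below, is 41 mm wide in one drum (goes down to the base) and 30 mm in the other (stops at the step); trying tells which. Origin: centre of underside, z up its axis.
- drum_1_knob (a point): point to grip on drum_1's knob: on its axis, 114 mm above its underside (22 mm above the drum's flat top).
- drum_2_knob (a point): point to grip on drum_2's knob: on its axis, 114 mm above its underside (22 mm above the drum's flat top).
- tray: fixed open steel tray for the drum that fits, 150 mm (its x) by 130 mm (its y), 28 mm high, walls 3 mm, floor 3 mm thick. Origin: centre of underside.
- carton: fixed open brown cardboard carton for the drum that does not fit, 150 mm (its x) by 130 mm (its y), 40 mm high, walls 4 mm, floor 4 mm thick. Origin: centre of underside.
- bowl_1: small clear glass bowl, 84 mm across, 42 mm high; bystander. Origin: centre of underside.
- bowl_2: small green glass bowl, 84 mm across, 42 mm high; bystander. Origin: centre of underside.
- bowl_3: small clear glass bowl, 84 mm across, 42 mm high, nearest the robot; bystander. Origin: centre of underside.
- mill: dark wooden pepper mill, 54 mm across, 160 mm tall, standing; bystander. Origin: centre of underside.
- spatula: wooden-handled spatula lying flat, handle towards its -x; bystander. Origin: centre of underside.

How it is judged:
On the way, in this order (a step that is already met when the one before it is completed fails the run):
1. one drum has been slid onto the pin as far as it goes (down to the base or down to the step) (((z of drum_1 in the frame of gauge_seat between -0.006 and 0.006 m and horizontal distance between drum_1 and gauge_seat below 0.008 m and angle between drum_1's own z axis and vertical below 0.12 rad) or (z of drum_2 in the frame of gauge_step between -0.006 and 0.006 m and horizontal distance between drum_2 and gauge_step below 0.008 m and angle between drum_2's own z axis and vertical below 0.12 rad))), for 0.2 s.
2. that drum stands in its right container (steel tray if it went down to the base, carton if it stopped at the step) and the other drum has been slid onto the pin as far as it goes (((z of drum_1 in the frame of gauge_seat between -0.006 and 0.006 m and horizontal distance between drum_1 and gauge_seat below 0.008 m and angle between drum_1's own z axis and vertical below 0.12 rad and x of drum_2 in the frame of carton between -0.055 and 0.055 m and y of drum_2 in the frame of carton between -0.05 and 0.05 m and z of drum_2 in the frame of carton between -0.005 and 0.014 m and angle between drum_2's own z axis and vertical below 0.15 rad) or (z of drum_2 in the frame of gauge_step between -0.006 and 0.006 m and horizontal distance between drum_2 and gauge_step below 0.008 m and angle between drum_2's own z axis and vertical below 0.12 rad and x of drum_1 in the frame of tray between -0.055 and 0.055 m and y of drum_1 in the frame of tray between -0.05 and 0.05 m and z of drum_1 in the frame of tray between -0.005 and 0.014 m and angle between drum_1's own z axis and vertical below 0.15 rad))), for 0.2 s.
At the end, for the whole second after the job is handed in: The drum that went down to the base stands on the floor of the steel tray and the one that stopped at the step on the floor of the carton (origin within 55 mm in x, 50 mm in y of the centre, at most 14 mm above the container's underside), upright within 0.15 rad and at rest (x of drum_1 in the frame of tray between -0.055 and 0.055 m and y of drum_1 in the frame of tray between -0.05 and 0.05 m and z of drum_1 in the frame of tray between -0.005 and 0.014 m and angle between each of drum_1, drum_2's own z axis and vertical below 0.15 rad and x of drum_2 in the frame of carton between -0.055 and 0.055 m and y of drum_2 in the frame of carton between -0.05 and 0.05 m and z of drum_2 in the frame of carton between -0.005 and 0.014 m and linear speed of each of drum_1, drum_2 below 0.03 m/s and angular speed of each of drum_1, drum_2 below 0.3 rad/s); the robot touches nothing.
It fails at once if a bystander (bowl, mill, spatula) is moved by more than 40 mm (distance of any of bowl_1, bowl_2, bowl_3, mill, spatula from where it was at the start of the episode above 0.04 m).
It also fails if it takes over 69 s, if anything falls off the work surface, if the arm or the gripper's body presses on something with over 40 N, if the wrist force passes 120 N, or if a joint passes its speed limit or range.

### The arm

A 6-joint arm with a two-finger parallel gripper is mounted at the origin on the work surface. World frame = base frame: x ahead of the robot, y to its left, z up, the work surface at z = 0. Lengths are in m, angles in rad, forces in N, time in s.
With the tool pointing down it reaches from about 0.15 to 0.775 m from the base axis. Payload 6.1 kg.
Tool frame: the origin (TCP) lies at the centre of the arm's flange, where the gripper is bolted on; the fingertips stand 173 mm ahead of it and the grasp point (between the pads) lies 155 mm ahead of it; z points along the fingers, y is the line along which they close (so a half turn about z gives the same grasp; the last joint's range is limited). The gripper opens to 85 mm and grips with 20 to 120 N. Pads are 22 mm wide; open, the fingers measure 114 mm over their backs; the gripper's body (76 mm by 85 mm) begins 54 mm behind the grasp point. The pads swing forward as they close: fully open they stand 13 mm farther back than shut.
Start: joints at [1.168, 0.126, -0.04, 1.405, 0, 1.571], TCP at [0.206, 0.483, 0.405] pointing down, gripper open.
Joint ranges: [-2.72, 2.72], [-0.95, 1.95], [-1.27, 1.35], [-1.78, 2.02], [-1.46, 1.47], [-3.14, 3.14]. Speed limits (rad/s): [2.39, 2.39, 3.01, 3.14, 3.14, 3.14].

### API

Orientations are given as [roll, pitch, yaw] about the fixed x, y, z axes, in that order (R = Rz(yaw) Ry(pitch) Rx(roll)).
In Python, from station import robot gives the robot as it stands. Calls block until the motion is done:
- robot.move_pose(position, orientation): joint-space move of the TCP to a pose.
- robot.servo_line(position, rotation=None, v=0.15, max_force=None): straight line of the TCP; rotation=None keeps the orientation; v is the mean speed in m/s. With max_force (N) it stops when the force on the tool has changed by that much, and returns True; else False.
- robot.movej(angles): joint-space move.
- robot.grip(opening, grasp_force=None): finger opening in m; grasp_force is the grip in N (None keeps the last); returns when the fingers have stopped.
- robot.sleep(seconds).
- robot.solve_ik(position, orientation): joint angles nearest the present ones, or None.
- robot.get_obs(): the state.
- robot.capture(name): name is "scene" or "top" or "wrist"; returns a dict with "frame" (480x640x3 uint8, red, green, blue), "vertical_fov" (degrees; the focal length in pixels is half the picture's height over the tangent of half this angle, whatever the lens; pixels are square), "cx", "cy" (the principal point, pixels), "dist" ([k1, k2, p1, p2, k3] as OpenCV has them; the pictures are not rectified), "xyz" and "attitude" of the camera in the world. Camera axes: x right, y down, z forward; pixel columns grow to the right and rows downward; lengths in m; the calibration is good to about 2 mm. A picture is of the moment at which its call begins. There is no depth.
A pose or a line that the arm cannot do raises robot.IKError and nothing moves.
- robot.job_done(): hands the job in; it is judged then, once.
The state is a dict: "t": time; "q": joint angles; "qd": joint speeds; "tau": joint torques, N m; "tcp_pos": TCP position; "tcp_rot": TCP orientation; "contact_force": force on the tool from outside, world axes, zero at the start; "wrist_torque": the same for the moment, N m; "gripper_width": finger opening in m; "grip_force": force on a finger pad.
Only numpy, scipy, OpenCV 4.12 (cv2) and the standard library are available. Lean on these libraries where they do the work, as an engineer would, in place of code of your own. Each camera call takes 0.05 s, during which the arm holds its last target. There are 200 camera calls.

## Working session

There is one attempt and no reset: what is moved stays moved. The work goes in short steps, each a Python script; the robot and the scene stay as the last script left them, time stands still between calls to the robot, and variables do not carry over. Pictures are saved under pics/ and viewed, at most 10 in all, crops included, and the job is handed in when it is done.

```bash
mkdir -p pics; ls
python3 - <<'E'
from station import robot
import cv2
for n in("scene","top"):
    c=robot.capture(n);cv2.imwrite(f"pics/{n}0.png",c["frame"][:,:,::-1]);print({k:v for k,v in c.items() if k!="frame"})
print(robot.get_obs())
E
```

```text
pics
{'vertical_fov': 42.992604957581555, 'cx': 321.6174070491162, 'cy': 240.8118060164124, 'dist': array([-0.10100606,  0.        ,  0.        ,  0.        ,  0.        ]), 'xyz': array([ 1.44233665, -0.22856831,  1.01184447]), 'attitude': array([-2.33039506,  0.00730865,  1.3397476 ])}
{'vertical_fov': 57.07880428503437, 'cx': 317.9342612734703, 'cy': 235.41852489312058, 'dist': array([0.02879173, 0.        , 0.        , 0.        , 0.        ]), 'xyz': array([ 0.44798199, -0.01817128,  1.22647995]), 'attitude': array([-3.07850479,  0.03261053, -1.55276682])}
{'t': 0.1, 'q': array([ 1.16800658e+00,  1.26322991e-01, -4.05108119e-02,  1.40537812e+00,
       -3.77913815e-05,  1.57075765e+00]), 'qd': array([ 2.32365603e-03, -1.53640035e-03,  2.04113389e-03,  3.98516727e-05,
       -5.59704782e-04, -7.33781403e-04]), 'tau': array([-1.25437582e-03, -4.36904776e+01,  3.53603911e+01,  1.36971325e-02,
        3.46450190e-05, -5.05621998e-06]), 'tcp_pos': array([0.20575191, 0.48287698, 0.40400268]), 'tcp_rot': array([-3.14017706e+00,  3.77365949e-05,  2.73884164e+00]), 'contact_force': array([ 0.41496148,  0.43923772, -0.71260075]), 'wrist_torque': array([ 0.01457467,  0.01558078, -0.03223739]), 'grip_force': 0.0, 'gripper_width': 0.08568501326345916}
```

View pics/top0.png

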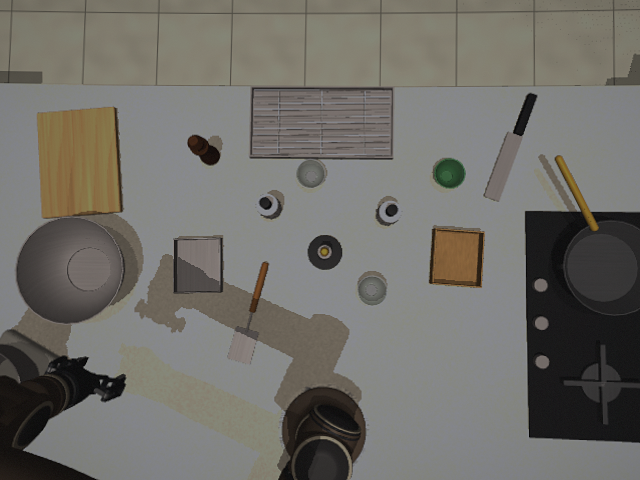

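View pics/scene0.png

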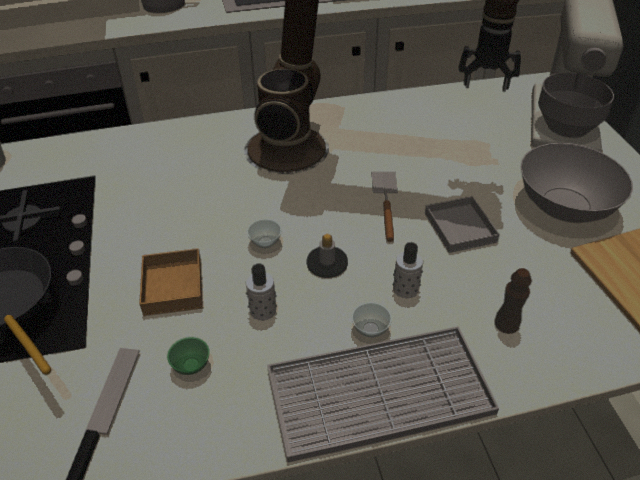

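The top view shows the knobs at (266,204) and (391,211), gauge (325,252), tray (199,265), carton (457,257) and bowls at (311,173), (449,173), (372,288). The scene view agrees. I'll measure next.

```bash
cat > h.py <<'E'
import numpy as np, cv2
from scipy.spatial.transform import Rotation as R
from station import robot
def K(c):
    f=240/np.tan(np.radians(c["vertical_fov"])/2); return np.array([[f,0,c["cx"]],[0,f,c["cy"]],[0,0,1]])
def at_z(c,uv,z):
    p=cv2.undistortPoints(np.array(uv,float).reshape(-1,1,2),K(c),c["dist"])[:,0]
    d=np.c_[p,np.ones(len(p))]@R.from_euler("xyz",c["attitude"]).as_matrix().T
    return c["xyz"]+d*((z-c["xyz"][2])/d[:,2])[:,None]
def proj(c,P):
    Rm=R.from_euler("xyz",c["attitude"]).as_matrix(); rv=cv2.Rodrigues(Rm.T)[0]
    return cv2.projectPoints(np.atleast_2d(np.array(P,float)),rv,-Rm.T@c["xyz"],K(c),c["dist"])[0][:,0]
def ring(x,y,z,r,n=60):
    a=np.linspace(0,2*np.pi,n); return np.c_[x+r*np.cos(a),y+r*np.sin(a),0*a+z]
E
python3 - <<'E'
from h import *
c=robot.capture("top"); s=robot.capture("scene")
g=cv2.cvtColor(c["frame"],cv2.COLOR_RGB2GRAY)
for nm,(u,v),z in(("A",(266,204),.132),("B",(391,211),.132),("G",(325,252),.012)):
    w=g[v-22:v+22,u-22:u+22]; m=(w<50).astype(np.uint8)
    n,l,st,ce=cv2.connectedComponentsWithStats(m); i=1+np.argmax(st[1:,4]); px=ce[i]+[u-22,v-22]
    print(nm,st[i],px,at_z(c,px,z).round(4))
for nm,q,z in(("tray",[(175,237),(222,236),(223,292),(175,293)],.028),("carton",[(432,227),(484,229),(481,287),(430,283)],.04),("bowls",[(311,173),(449,173),(372,288)],.042),("spat",[(266,263),(240,360)],.01),("mill",[(195,142),(212,157)],.1)):
    print(nm,at_z(c,q,z).round(3).tolist())
print("scene: knobs",at_z(s,[(410,246),(259,268)],.132).round(3)," gauge",at_z(s,[(327,262)],.012).round(3))
cv2.imwrite("pics/crop.png",cv2.resize(c["frame"][160:310,230:430,::-1],None,fx=4,fy=4,interpolation=cv2.INTER_CUBIC))
E
```

```text
A [ 16  15  12  12 105] [265.2952381  202.93333333] [[0.596  0.1522 0.132 ]]
B [ 17  16  11  11 102] [391.06862745 209.92156863] [[ 0.5827 -0.1615  0.132 ]]
G [  5   5  34  34 731] [324.73597811 251.80848153] [[0.4791 0.0033 0.012 ]]
tray [[0.512, 0.414, 0.028], [0.517, 0.285, 0.028], [0.365, 0.277, 0.028], [0.36, 0.408, 0.028]]
carton [[0.55, -0.282, 0.04], [0.546, -0.419, 0.04], [0.393, -0.41, 0.04], [0.401, -0.277, 0.04]]
bowls [[0.692, 0.044, 0.042], [0.695, -0.327, 0.042], [0.384, -0.124, 0.042]]
spat [[0.446, 0.165, 0.01], [0.181, 0.229, 0.01]]
mill [[0.758, 0.345, 0.1], [0.719, 0.299, 0.1]]
scene: knobs [[ 0.598  0.152  0.132]
 [ 0.586 -0.163  0.132]]  gauge [[0.488 0.001 0.012]]
```

View pics/crop.png

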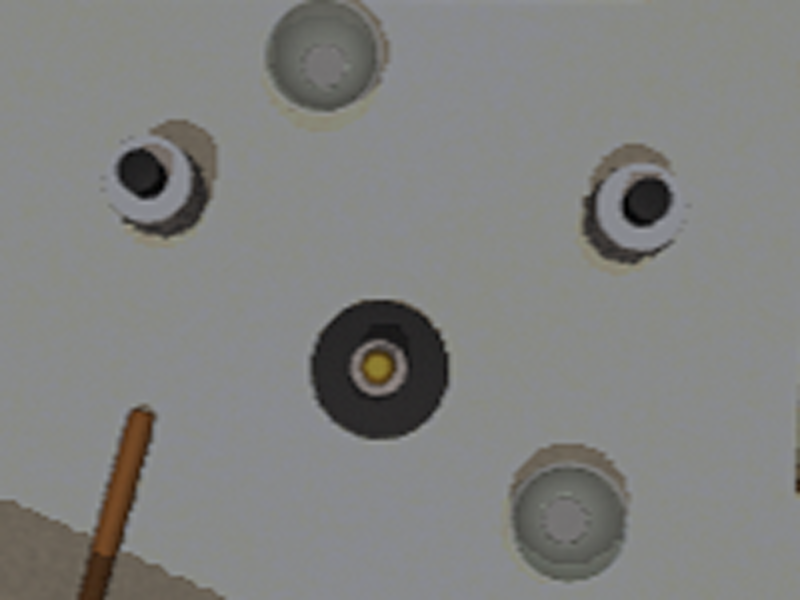

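Triangulation from the two cameras agrees: A (0.595,0.152), B (0.582,-0.161), gauge (0.480,0.003). Next I'll refine from close with the wrist camera.

Run:
```python
from h import *
D=[np.pi,0,np.pi/2]
ims=[]
for nm,p in(("A",(.56,.152,.42)),("G",(.46,.003,.42))):
    robot.move_pose(p,D); robot.sleep(.3)
    c=robot.capture("wrist"); print(nm,robot.get_obs()["t"],c["xyz"],c["attitude"],c["vertical_fov"],c["dist"],c["cx"],c["cy"])
    np.save(f"w{nm}.npy",c,allow_pickle=True); ims.append(cv2.resize(c["frame"],(400,300)))
cv2.imwrite("pics/w.png",np.hstack(ims)[:,:,::-1])
```

```text
A 2.3167 [0.55942851 0.23014176 0.3891995 ] [2.83361521e+00 3.13445046e-04 8.72262057e-04] 59.68314075466007 [-0.0429491  0.         0.         0.         0.       ] 319.54995368174133 235.86299217877266
G 3.4167 [0.46033487 0.08129024 0.38878912] [2.83364701e+00 1.04827786e-03 1.19240999e-03] 59.68314075466007 [-0.0429491  0.         0.         0.         0.       ] 319.54995368174133 235.86299217877266
```

View pics/w.png

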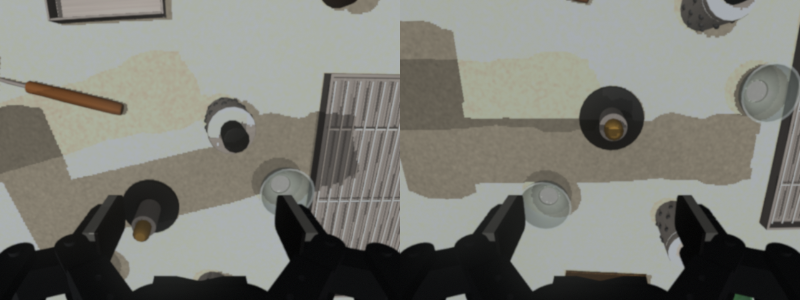

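The wrist images show A's knob near full-resolution (374,219), and the gauge base near (338,189) with its pin leaning inside the disc. I'll fit both by silhouette.

```bash
cat >> h.py <<'E'
from scipy.optimize import minimize
def fit(c,x0,parts,thr=45,box=60):
    """fit (x,y) of upright solid whose dark silhouette = hull of rings parts [(z,r),..]"""
    u,v=proj(c,[*x0,parts[-1][0]])[0].astype(int); g=cv2.cvtColor(c["frame"],cv2.COLOR_RGB2GRAY)
    m=np.zeros_like(g); v0,u0=max(v-box,0),max(u-box,0); m[v0:v+box,u0:u+box]=g[v0:v+box,u0:u+box]<thr
    n,l,st,ce=cv2.connectedComponentsWithStats(m); pick=1+np.argmax(st[1:,4]); m=(l==pick).astype(np.uint8)
    cs=cv2.findContours(m,cv2.RETR_EXTERNAL,cv2.CHAIN_APPROX_NONE)[0]; h=cv2.convexHull(max(cs,key=cv2.contourArea))
    M=np.zeros_like(g); cv2.fillPoly(M,[h],1)
    def cost(p):
        P=np.vstack([proj(c,ring(*p,z,r)) for z,r in parts]); q=cv2.convexHull(P.astype(np.float32))
        I=np.zeros_like(g); cv2.fillPoly(I,[(q*16).round().astype(np.int32)],255,cv2.LINE_AA,4)
        return np.abs(I/255.-M).sum()
    r=minimize(cost,x0,method="Nelder-Mead",options=dict(initial_simplex=np.array(x0)+[[0,0],[.006,0],[0,.006]],xatol=1e-4))
    return r.x.round(4),round(r.fun),int(M.sum())
KNOB=[(.093,.014),(.132,.014)]; BASE=[(0,.048),(.012,.048)]
E
python3 - <<'E'
from h import *
t=robot.capture("top")
wA,wG=[np.load(f"w{n}.npy",allow_pickle=True).item() for n in "AG"]
g=cv2.cvtColor(wG["frame"],cv2.COLOR_RGB2GRAY); print(g[189,300],g[189,240],cv2.cvtColor(wA["frame"],cv2.COLOR_RGB2GRAY)[219,374])
for thr in(40,50,60):
  print("A wrist",fit(wA,(.595,.152),KNOB,thr),"G wrist",fit(wG,(.48,.003),BASE,thr,75),
   "top A",fit(t,(.595,.152),KNOB,thr,14),"B",fit(t,(.582,-.161),KNOB,thr,14))
# brass tip top centre
hs=cv2.cvtColor(wG["frame"],cv2.COLOR_RGB2HSV); 
m=cv2.inRange(hs,(12,110,60),(32,255,255))[150:260,290:390]; vv,uu=np.nonzero(m); print("brass",len(uu),uu.mean()+290,vv.mean()+150, uu.min()+290,uu.max()+290,vv.min()+150,vv.max()+150)
print(proj(wG,[[.48,.003,.087],[.48,.003,.062],[.48,.003,.012]]))
E
```

```text
38 136 39
A wrist (array([0.5952, 0.1565]), 469, 1586) G wrist (array([ 0.478 , -0.0111]), 2646, 5901) top A (array([0.5982, 0.157 ]), 50, 102) B (array([ 0.5842, -0.1617]), 56, 97)
A wrist (array([0.5963, 0.1553]), 384, 1678) G wrist (array([0.4772, 0.0026]), 732, 8016) top A (array([0.5982, 0.1549]), 44, 107) B (array([ 0.5848, -0.164 ]), 49, 103)
A wrist (array([0.5958, 0.1565]), 332, 1727) G wrist (array([0.477 , 0.0035]), 577, 8181) top A (array([0.5982, 0.1555]), 40, 112) B (array([ 0.5844, -0.164 ]), 44, 109)
brass 742 341.7035040431267 206.9177897574124 328 356 191 223
[[346.26893239 213.24326179]
 [344.40028622 205.3971833 ]
 [341.35994768 192.64061036]]
```

Run:
```python
from h import *
wA,wG=[np.load(f"w{n}.npy",allow_pickle=True).item() for n in "AG"]
b=dict(wG); hs=cv2.cvtColor(wG["frame"],cv2.COLOR_RGB2HSV); m=cv2.inRange(hs,(12,110,60),(32,255,255)); b["frame"]=np.dstack([255-m]*3)
print("brass",fit(b,(.477,.0035),[(.062,.012),(.081,.012),(.087,.009)],100,30))
o=[]
for c,(u,v),P in((wA,(374,210),[(.5960,.156,z,r) for z,r in((.132,.014),(.092,.014),(.092,.029),(0,.029))]),(wG,(341,195),[(.477,.0035,z,r) for z,r in((0,.048),(.012,.048),(.062,.018),(.062,.012),(.087,.009))])):
    f=cv2.resize(c["frame"][v-65:v+65,u-50:u+50],None,fx=4,fy=4,interpolation=cv2.INTER_CUBIC)
    for p in P: cv2.polylines(f,[((proj(c,ring(*p))-[u-50,v-65]+.5)*4).astype(np.int32)],True,(255,0,0))
    o.append(f)
cv2.imwrite("pics/ov.png",np.hstack(o)[:,:,::-1])
```

```text
brass (array([0.4769, 0.0037]), 214, 761)
```

View pics/ov.png

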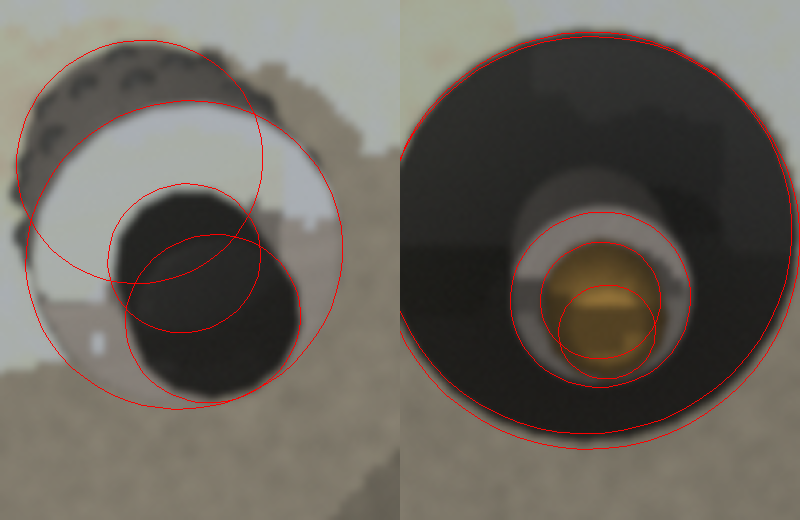

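The overlay fits to about 1 mm: A is at (0.596,0.156) and the gauge at (0.477,0.0037). Next I grasp A and try it on the pin.

```bash
cat >> h.py <<'E'
D=[np.pi,0,np.pi/2]; G=(.477,.0039)
def st():
    o=robot.get_obs(); return dict(t=round(o["t"],2),p=o["tcp_pos"].round(4).tolist(),F=o["contact_force"].round(1).tolist(),T=o["wrist_torque"].round(2).tolist(),w=round(float(o["gripper_width"]),4),g=round(float(o["grip_force"]),1))
def pick(x,y):
    robot.grip(.065)
    robot.move_pose((x,y,.33),D); robot.servo_line((x,y,.270),v=.1); robot.sleep(.1); print("pre",st())
    robot.grip(.02,60); print("grip",st())
    robot.servo_line((x,y,.385),v=.15); print("lift",st())
def insert():
    robot.servo_line((*G,.385),v=.2); robot.sleep(.3); print("above",st())
    hit=robot.servo_line((*G,.275),v=.04,max_force=8); print(hit,st())
E
python3 - <<'E'
from h import *
pick(.596,.156)
insert()
E
```

```text
pre {'t': 5.55, 'p': [0.5963, 0.156, 0.2711], 'F': [-0.5, 1.3, 0.2], 'T': [0.02, -0.05, 0.03], 'w': 0.065, 'g': 0.0}
grip {'t': 5.97, 'p': [0.5963, 0.1561, 0.2705], 'F': [0.6, 0.4, 2.6], 'T': [-0.03, -0.11, 0.01], 'w': 0.0263, 'g': 58.8}
lift {'t': 6.89, 'p': [0.5958, 0.1559, 0.3836], 'F': [0.5, -0.0, -3.3], 'T': [0.01, -0.0, 0.04], 'w': 0.0265, 'g': 59.1}
above {'t': 8.31, 'p': [0.4774, 0.0044, 0.3848], 'F': [0.4, 0.1, -3.9], 'T': [-0.0, 0.02, 0.03], 'w': 0.0267, 'g': 59.2}
True {'t': 10.57, 'p': [0.4771, 0.0039, 0.2824], 'F': [0.5, -0.5, 5.3], 'T': [0.06, 0.24, -0.03], 'w': 0.0268, 'g': 59.7}
```

A went down to the base (TCP z 0.2824 against 0.2825 expected), so it goes to the tray.

```bash
cat >> h.py <<'E'
def stow(x,y,floor,zg=.2705):
    robot.sleep(.4); robot.servo_line((*G,.39),v=.15)
    robot.servo_line((x,y,.39),v=.25); robot.sleep(.2)
    hit=robot.servo_line((x,y,zg+floor-.004),v=.05,max_force=6); print("put",hit,st())
    robot.grip(.065); robot.servo_line((x,y,.36),v=.15); print("away",st())
E
python3 - <<'E'
from h import *
stow(.4385,.346,.003)
robot.move_pose((.55,-.161,.42),D); robot.sleep(.3)
w=robot.capture("wrist"); np.save("wB.npy",w,allow_pickle=True); print(st())
t=robot.capture("top")
for thr in(50,60): print("B",fit(w,(.583,-.162),KNOB,thr))
x,y=fit(w,(.583,-.162),KNOB,60)[0]
f=w["frame"].copy()
for z,r in((.132,.014),(.092,.014),(.092,.029),(0,.029)): cv2.polylines(f,[(proj(w,ring(x,y,z,r))*16).astype(np.int32)],True,(255,0,0),1,cv2.LINE_AA,4)
u,v=proj(w,[x,y,.09])[0].astype(int)
a=cv2.resize(f[v-65:v+65,u-50:u+50],(400,520),interpolation=cv2.INTER_CUBIC)
b=cv2.resize(t["frame"][195:325,150:250],(400,520),interpolation=cv2.INTER_CUBIC)
cv2.imwrite("pics/b.png",np.hstack([a,b])[:,:,::-1])
E
```

```text
put True {'t': 15.68, 'p': [0.4386, 0.346, 0.2734], 'F': [1.6, 0.1, 4.9], 'T': [0.02, -0.03, -0.02], 'w': 0.0259, 'g': 60.2}
away {'t': 16.88, 'p': [0.4384, 0.3459, 0.3592], 'F': [-0.8, 0.3, -0.6], 'T': [-0.03, -0.02, 0.02], 'w': 0.065, 'g': 0.0}
{'t': 19.12, 'p': [0.5501, -0.1606, 0.42], 'F': [-0.6, 0.1, 0.8], 'T': [0.01, 0.06, 0.02], 'w': 0.0652, 'g': 0.0}
B (array([ 0.5824, -0.162 ]), 360, 1694)
B (array([ 0.5824, -0.1627]), 300, 1754)
```

View pics/b.png

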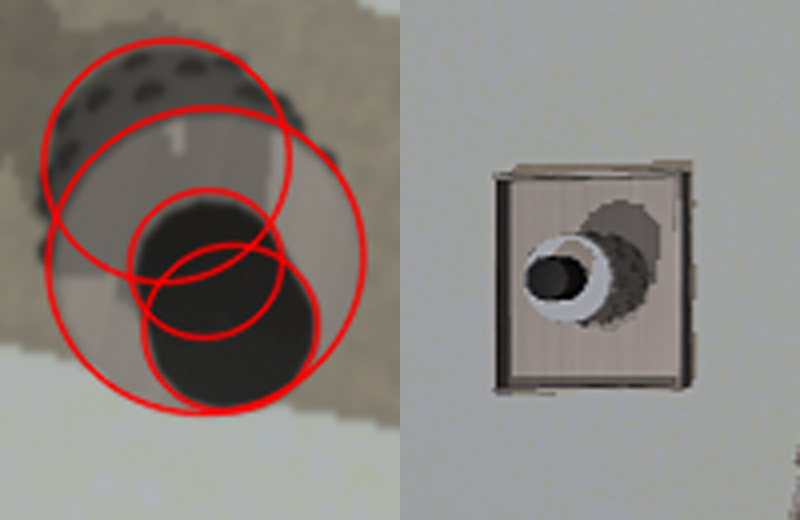

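The left half shows B's model overlay matching at (0.5824,-0.1625). On the right, drum A stands upright in the tray. B goes next.

Run:
```python
from h import *
pick(.5824,-.1625)
insert()
```

```text
pre {'t': 20.71, 'p': [0.5827, -0.1626, 0.2712], 'F': [-0.1, 0.4, 0.2], 'T': [0.01, 0.02, -0.02], 'w': 0.0648, 'g': 0.0}
grip {'t': 21.13, 'p': [0.5826, -0.1625, 0.2705], 'F': [0.1, -0.3, 1.9], 'T': [0.01, -0.11, -0.0], 'w': 0.0265, 'g': 58.9}
lift {'t': 22.05, 'p': [0.5822, -0.1625, 0.3837], 'F': [-0.1, 0.5, -0.7], 'T': [-0.01, -0.01, 0.02], 'w': 0.0264, 'g': 59.0}
above {'t': 23.48, 'p': [0.4773, 0.0034, 0.3848], 'F': [0.8, 0.1, -2.3], 'T': [-0.01, 0.0, -0.02], 'w': 0.0264, 'g': 59.1}
True {'t': 24.93, 'p': [0.477, 0.0039, 0.3324], 'F': [-0.4, 0.4, 4.9], 'T': [0.0, 0.15, -0.02], 'w': 0.0269, 'g': 59.6}
```

B stopped at the step (TCP z 0.3324 against 0.3325 expected), so it goes to the carton.

Run:
```python
from h import *
stow(.4725,-.347,.004)
robot.move_pose((.35,-.05,.45),D); robot.sleep(.3)
t=robot.capture("top"); cv2.imwrite("pics/end.png",t["frame"][:,:,::-1]); print(st())
```

```text
put True {'t': 29.71, 'p': [0.4726, -0.347, 0.2744], 'F': [0.6, -0.7, 4.3], 'T': [0.06, -0.06, 0.01], 'w': 0.0268, 'g': 59.9}
away {'t': 30.9, 'p': [0.4724, -0.3469, 0.3591], 'F': [-0.5, 0.3, -0.4], 'T': [0.01, -0.01, -0.06], 'w': 0.0652, 'g': 0.0}
{'t': 32.51, 'p': [0.3503, -0.0504, 0.4497], 'F': [-0.5, 0.6, -0.2], 'T': [-0.05, -0.06, 0.04], 'w': 0.0646, 'g': 0.0}
```

View pics/end.png

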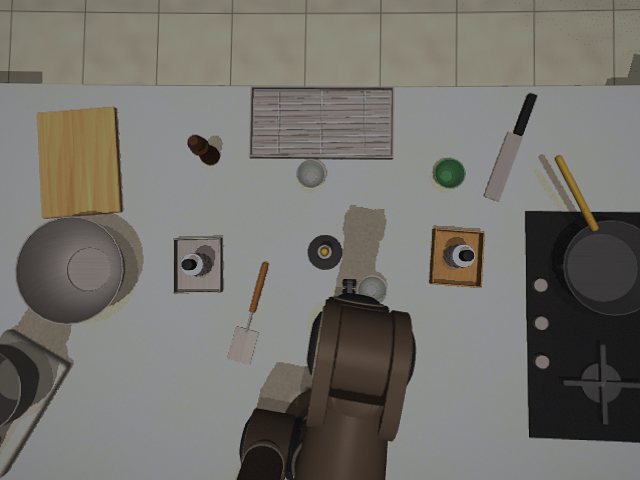

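Both drums stand upright in their containers, at (192,265) in the tray and (464,256) in the carton. The bystanders haven't moved.

```bash
python3 -c "
from station import robot
print(robot.job_done())"
```

```text
the job is handed in; nothing more can be done
None
```

The job is handed in at about 33 s of the 69 s limit: the left-hand drum went down to the base and stands in the steel tray, the right-hand drum stopped at the step and stands in the carton, and the last picture shows the bystanders where they were.

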